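Clamp the salami and hold the knife guard open

ROBOT

A 6-joint arm with a two-finger parallel gripper is mounted at the origin on the work surface. World frame = base frame: x ahead of the robot, y to its left, z up, the work surface at z = 0. Lengths are in m, angles in rad, forces in N, time in s.
With the tool pointing down it reaches from about 0.325 to 0.775 m from the base axis. Payload 5.5 kg.
Tool frame: the origin (TCP) lies midway between the tips of the shut fingers; the grasp point (between the pads) lies 19 mm behind it; x points along the fingers, y is the direction in which the jaws open and shut, and the axes are right-handed (so a half turn about x gives the same grasp; the last joint's range is limited). The gripper opens to 88 mm and grips with 3 to 60 N. Pads are 20 mm wide; open, the fingers measure 115 mm over their backs; the gripper's body (75 mm by 178 mm) begins 61 mm behind the grasp point.
Start: joints at [-1.241, 0.091, 1.231, -0, 1.82, -0.057], TCP at [0.226, -0.556, 0.223] pointing down, gripper open.
Joint ranges: [-2.87, 2.87], [-0.86, 2.18], [0.17, 2.46], [-1.51, 4.65], [0.06, 2.69], [-2.65, 2.65]. Speed limits (rad/s): [2.57, 2.57, 3.01, 3.14, 3.14, 3.14].

INTERFACE

Orientations are given as a rotation vector (axis times angle).
In Python, from plant import telemetry, eyes, ticket gives the robot as it stands.
- The arm moves only by the tool apply_moves, never from a script. Its argument "moves" is a list of rows, each a list of 3 entries, a list of its own where there are three numbers: the turn, a rotation vector about the tool's x, y, z in rad, then the shift along the tool's x, y, z in cm, then the opening, from 0 (shut) to 1 (fully open). In form: [[[wx, wy, wz], [tx, ty, tz], gripper], ...]. A call has exactly 10 rows; each row shifts and turns the commanded pose from where the row before left it, along the tool's axes as they then stand; what a row does not reach is not made up. A row lasts 1/10 s, in which the tool goes at most 50 mm and 8.59 degrees, less where a joint would pass 70% of its speed; a pose out of reach is approached as far as the arm can. A call with a gripper value outside its range is refused whole. The fingers move at their own pace and stop on an object; "grip_force" is the grip in N (left out, the last holds). Time passes only in rows, so rows that do not move let the fingers close, or fill a call up. It gives the time, the measured TCP pose, the force and the opening at its end, in the units of the state.
- telemetry.state(): the state, without advancing time (a new reading comes with each control period).
- eyes.grab_frame(name): name is "scene" or "top" or "wrist"; returns (picture, depth): 420x560x3 uint8, red, green, blue; 420x560 float32, m along the optical axis (not along the pixel's ray), 0 where there is no reading.
- eyes.camera_params(name): a dict with "intrinsics" (3x3 intrinsics, pixels), "k1" (the pictures are not rectified: a ray, as slopes to the right and down, at radius r is drawn at 1 + k1 r^2 times it, then the intrinsics apply), "position" and "orientation" of the camera in the world; the wrist camera has in their place "tool_from_camera" (4x4, takes a point from camera to tool coordinates, whose origin is the TCP and whose axes are the tool frame's). Camera axes: x right, y up, looking along -z (the intrinsics and any distortion apply to the point x, -y, -z); pixel columns grow to the right and rows downward; lengths in m; the calibration is good to about 2 mm. A picture is of the moment at which its call begins: read the wrist's pose just before it. camera_params takes no time and is no camera call.
- ticket.hand_in(): hands the job in, once; it reports no verdict.
The state is a dict: "time_s": time; "qpos": joint angles; "qd": joint speeds; "tau": joint torques, N m; "tcp_pos": TCP position; "eef_rot": TCP orientation; "ft_force": force on the tool from outside, world axes, zero at the start; "moment": the same for the moment, N m; "gripper_width": finger opening in m.
Only numpy, scipy, OpenCV 4.12 (cv2) and the standard library are available. Lean on these libraries where they do the work, as an engineer would, in place of code of your own. Each camera call takes 0.05 s, during which the arm holds its last target.

TASK

On the cutting jig, wind the red-knobbed crank clockwise (seen from above) until the black presser pad clamps the salami block firmly, while the guard is still shut. Then take the orange handle of the spring-loaded guard, pull the guard away from the clamp until its red pointer lines up with the middle of the green clip, and keep it there: finish while still holding the guard on the mark, with the salami still clamped. Leave the salami where it lies and do not knock or shift the other things on the table.

Things in the scene. Friction and masses are not known exactly. Their poses are not given: they have to be found in the camera images.
- jig: Cutting jig fixed to the table: white plastic base 240 x 410 x 18 mm. Origin on the table surface under the middle of the bed; its z is up; its y is the long direction of the base (base spans y -190 to +220 mm, x -120 to +120 mm). Clamp at y = -100 mm, where an aluminium bridge 146 mm wide (x), 40 mm deep (y), top 116 mm above the table, spans the salami. Slotted knife-guide posts at y about -11 mm, 96 mm high. The guard slides towards +y.
- crank_axis (a point): Point on the vertical axis of the crank, at jig x = 0, y = -100 mm, 156 mm above the table (the height of the middle of the knob).
- crank_knob (a point): Middle of the red upright crank knob, a free-spinning cylinder 20 mm across and 46 mm tall (133 to 179 mm above the table), 45 mm from the crank axis. The dark crank arm (16 mm wide) lies below it, top 132 mm above the table, hub top 134 mm. The knob circles level at constant height and can be gripped from above and led round a full circle without turning the gripper.
- crank (a joint): Crank angle in rad; grows as the crank is wound clockwise seen from above, which lowers the presser 20 mm per turn (3.18 mm per rad). Starts between 0.3 and 3.2; the presser meets the salami near 5.65 (end of travel 7.3, not reached with the salami in place). Turning it freely takes about 3 N at the knob; once the pad bears on the salami, 6 to 12 N at the knob clamps it firmly. It stays where it is left.
- presser: Black presser pad 50 x 40 x 10 mm under the bridge; origin at the middle of its underside. It moves down with the crank.
- salami: Hard, dry-cured salami pressed square, dark red, 56 (x) x 170 (y) x 48 (z) mm, loose on the jig bed (18 mm above the table) between two low steel guides, lying along the jig's y under the presser. Origin at the centre of its underside; its top is 66 mm above the table.
- guard: Clear spring-return guard hood with orange trim, 104 x 100 mm, top 93 mm above the table. Slides along the jig's +y by up to 100 mm; shut at the start. The spring pulls it shut with about 6 N when shut, rising 0.6 N per cm of travel (about 9 to 11 N at the mark); let go, it slams shut. Origin on the table surface at the middle of the guard; axes as the jig's.
- guard_handle (a point): Middle of the guard's orange handle bar, 84 mm long (jig x), 14 mm wide (jig y), 16 mm high, centre 130 mm above the table and 37 mm above the hood; it stands on two 6 mm wide legs 36 mm either side of its middle. Best pinched from above across its 14 mm width.
- guard_pointer (a point): Tip of the guard's red pointer, on its side towards the jig's +x, 48 mm above the table; level with the guard's middle along the jig's y. At jig y = 55 mm when shut.
- marker: Green clip with a white centre line, 12 (x) x 10 (y) x 24 mm, fixed on the jig's scale strip; origin at the centre of its underside, axes parallel to the jig's. The pointer is on the mark when its y in this frame is 0. It stands for a guard travel of 45 to 80 mm.
- spice_jar: Bystander: glass jar with red lid, 44 mm across, 85 mm tall, standing beside the jig. Origin at the centre of its underside.
- twine_spool: Bystander: wooden twine spool, 56 mm across, 70 mm tall, standing on the robot's side of the jig. Origin at the centre of its underside.
- tape_roll: Bystander: blue roll of tape lying flat, 70 mm across, 20 mm tall, on the robot's side of the jig. Origin at the centre of its underside.
- brush: Bystander: hand brush lying on the table. Origin at its middle.
- bowl: Bystander: steel bowl, 140 mm across, 60 mm tall. Origin at the centre of its underside.
- spray_bottle: Bystander: white bottle with blue cap, 60 mm across, 160 mm tall. Origin at the centre of its underside.
Mind the look-alikes: they are no part of the job. Leave any purple look-alike of the salami alone.

How it is judged:
On the way, in this order (a step that is already met when the one before it is completed fails the run):
1. the presser clamps the salami with more than 10 N, the guard still shut (within 10 mm) (contact force between presser and salami above 10 N and distance of salami from where it was at the start of the episode below 0.02 m and y of guard_pointer in the frame of jig below 0.065 m), for 0.3 s.
2. the guard is held by the fingers with its pointer within 6 mm of the green clip's middle, salami clamped (y of guard_pointer in the frame of marker between -0.006 and 0.006 m and contact force between presser and salami above 10 N and contact force between the fingers and guard above 4 N), for 0.5 s.
At the end, for the whole second after the job is handed in: The robot's fingers hold the guard (more than 4 N) at rest with its pointer within 6 mm of the middle of the green clip, along the slide, all through the last second; the presser still bears on the salami with more than 10 N and the salami lies within 20 mm of where it started (all of step 2 and distance of salami from where it was at the start of the episode below 0.02 m and linear speed of guard below 0.01 m/s); the arm keeps its last pose, push and grip.
It fails at once if another thing on the table (jar, spool, tape, brush, bowl, bottle) is shifted more than 30 mm (distance of any of spice_jar, twine_spool, tape_roll, brush, bowl, spray_bottle from where it was at the start of the episode above 0.03 m).
It fails at once if an upright thing on the table is tipped over (angle between any of spice_jar, twine_spool, tape_roll, bowl, spray_bottle's own z axis and vertical above 0.5 rad).
It also fails if it takes over 67 s, if anything falls off the work surface, if the arm or the gripper's body presses on something with over 40 N, if the wrist force passes 120 N, or if a joint passes its speed limit or range.

## Working session

There is one attempt and no reset: what is moved stays moved. The work goes in short steps, Python scripts to look and compute and a tool call to move; the robot and the scene stay as the last step left them, time stands still between calls to the robot, and variables do not carry over. Pictures are saved under pics/ and viewed, and the job is handed in when it is done.

Besides the shell and the picture viewer there is one more tool, called after "Emit:" as name([rows], argument=value, ...), one row to a line, values as JSON. apply_moves: Moves the arm, as the interface text tells. Its arguments: {"type":"object","properties":{"moves":{"type":"array"},"grip_force":{"type":"number"}},"required":["moves"]}

```bash
ls -la && mkdir -p pics
cat > h.py <<'E'
import numpy as np, cv2
from plant import telemetry, eyes, ticket
from scipy.spatial.transform import Rotation as R
E
python3 - <<'E'
from h import *
s=telemetry.state()
for k,v in s.items(): print(k,np.round(v,4))
for n in ("scene","top","wrist"):
    p=eyes.camera_params(n); print(n,p)
for n in ("scene","top"):
    im,d=eyes.grab_frame(n)
    cv2.imwrite(f"pics/{n}0.png",im[:,:,::-1]); np.save(f"{n}0_d.npy",d)
E
```

```text
total 12
drwxr-xr-x  3 agent agent 4096 Dec  7 07:10 .
drwxr-xr-x 23 root  root  4096 Dec  7 07:10 ..
drwxr-xr-x  2 agent agent 4096 Dec  7 07:10 pics
time_s 0.0
qpos [-1.2407  0.0918  1.2319  0.      1.8198 -0.0567]
qd [-0.0003 -0.0008  0.0004 -0.0005 -0.0005 -0.0011]
tau [ 2.80000e-03 -4.46454e+01 -4.06440e+01  7.02000e-02  2.95000e-02
 -1.00000e-04]
tcp_pos [ 0.2262 -0.5554  0.2215]
eef_rot [ 2.01    0.3956 -2.0105]
ft_force [-0.1719  0.3182 -0.0583]
moment [-0.0374 -0.0123 -0.0166]
gripper_width 0.0878
scene {'intrinsics': array([[510.17868222,   0.        , 278.42642108],
       [  0.        , 510.17868222, 206.39803429],
       [  0.        ,   0.        ,   1.        ]]), 'k1': -0.04832786871907847, 'position': array([ 1.00569381, -0.42161065,  1.28524748]), 'orientation': array([0.49137973, 0.24683609, 0.89942232])}
top {'intrinsics': array([[391.20611018,   0.        , 281.01213881],
       [  0.        , 391.20611018, 203.16971035],
       [  0.        ,   0.        ,   1.        ]]), 'k1': -0.09928911855520334, 'position': array([ 0.26565113, -0.00500481,  1.30915763]), 'orientation': array([ 0.12592189, -0.13452409, -1.57765267])}
wrist {'intrinsics': array([[296.07712241,   0.        , 278.75160944],
       [  0.        , 296.07712241, 208.00209815],
       [  0.        ,   0.        ,   1.        ]]), 'k1': 0.004356074732733495, 'tool_from_camera': array([[-1.78236268e-04,  2.76931191e-01, -9.60889736e-01,
        -1.61179552e-01],
       [ 9.99999863e-01, -4.23602859e-04, -3.07574404e-04,
         3.63768509e-04],
       [-4.92212585e-04, -9.60889659e-01, -2.76931077e-01,
        -7.62157490e-02],
       [ 0.00000000e+00,  0.00000000e+00,  0.00000000e+00,
         1.00000000e+00]])}
```

View pics/scene0.png

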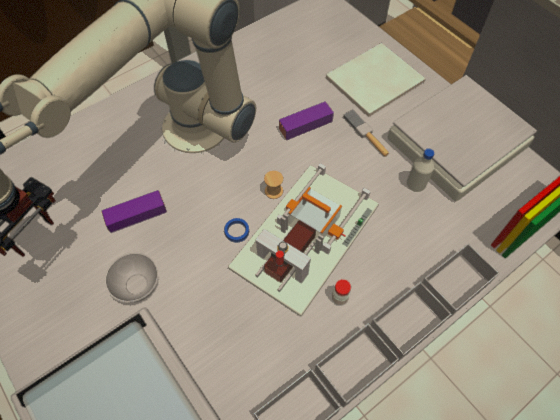

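View pics/top0.png

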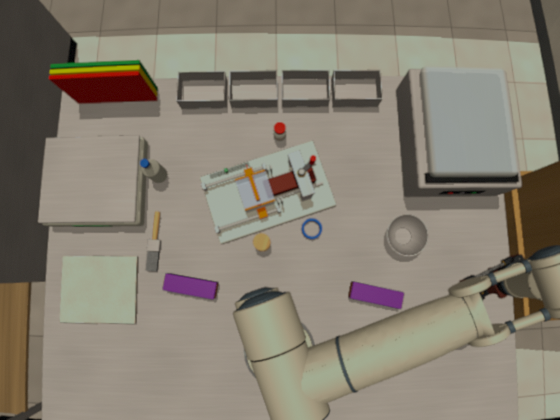

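Run:
```python
import cv2
a=cv2.imread("pics/scene0.png"); b=cv2.imread("pics/top0.png")
cv2.imwrite("pics/scene0c.png",cv2.resize(a[155:320,220:390],None,fx=4.5,fy=3.6*4.5/4.5*1.0 if False else 3.6,interpolation=3) if False else cv2.resize(a[155:320,220:390],None,fx=3.6,fy=3.6,interpolation=2))
cv2.imwrite("pics/top0c.png",cv2.resize(b[115:250,195:345],None,fx=4.4,fy=4.4,interpolation=2))
```

```text
(no output)
```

View pics/scene0c.png

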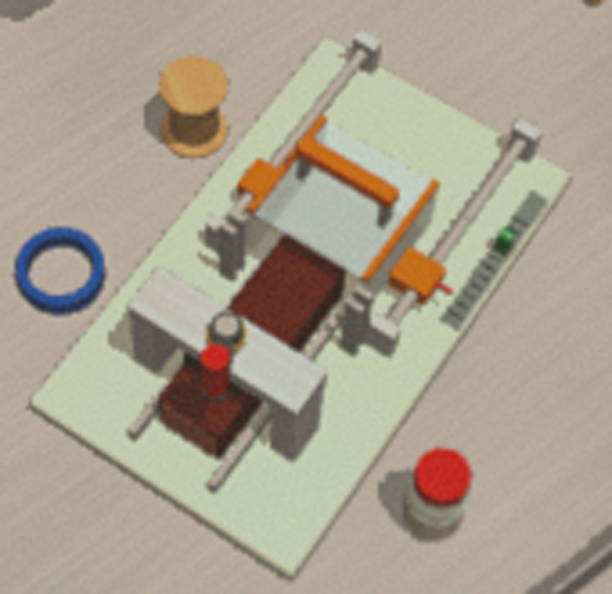

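View pics/top0c.png

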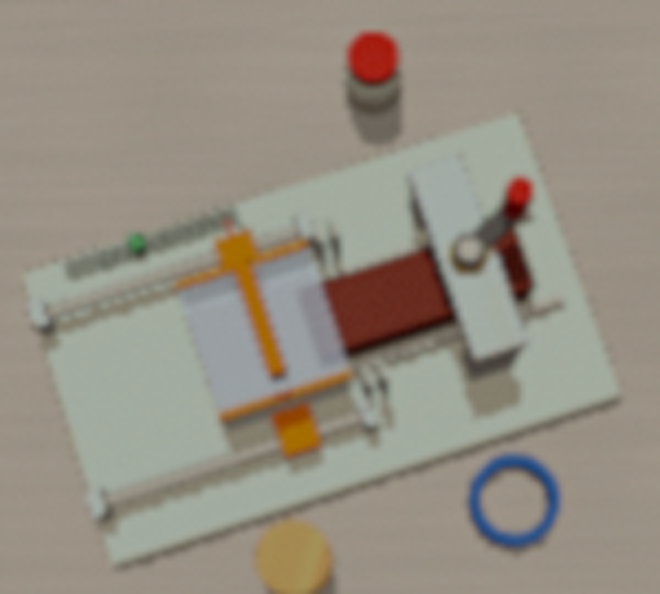

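```bash
cat >> h.py <<'E'
from scipy.optimize import least_squares
def cam(n,st=None):
    p=eyes.camera_params(n)
    if 'position' in p:
        M=np.eye(4);M[:3,:3]=R.from_rotvec(p['orientation']).as_matrix();M[:3,3]=p['position']
    else:
        st=st or telemetry.state()
        T=np.eye(4);T[:3,:3]=R.from_rotvec(st['eef_rot']).as_matrix();T[:3,3]=st['tcp_pos']
        M=T@p['tool_from_camera']
    return p['intrinsics'],p['k1'],M
def proj(c,P):
    K,k1,M=c
    q=(np.atleast_2d(P)-M[:3,3])@M[:3,:3]
    s=np.c_[q[:,0]/-q[:,2],-q[:,1]/-q[:,2]]
    r2=(s**2).sum(1,keepdims=True); s=s*(1+k1*r2)
    return s*[K[0,0],K[1,1]]+[K[0,2],K[1,2]]
def ray(c,uv):
    K,k1,M=c
    d=(np.atleast_2d(uv)-[K[0,2],K[1,2]])/[K[0,0],K[1,1]]
    s=d.copy()
    for _ in range(20): s=d/(1+k1*(s**2).sum(1,keepdims=True))
    v=np.c_[s[:,0],-s[:,1],-np.ones(len(s))]@M[:3,:3].T
    return M[:3,3],v
def atz(c,uv,z):
    o,v=ray(c,uv); return o+v*((z-o[2])/v[:,2:])
def jw(pose,P):
    x,y,a=pose;P=np.atleast_2d(P)
    return np.c_[x+np.cos(a)*P[:,0]-np.sin(a)*P[:,1],y+np.sin(a)*P[:,0]+np.cos(a)*P[:,1],P[:,2]]
def wj(pose,P):
    x,y,a=pose;P=np.atleast_2d(P)-[x,y,0]
    return np.c_[np.cos(a)*P[:,0]+np.sin(a)*P[:,1],-np.sin(a)*P[:,0]+np.cos(a)*P[:,1],P[:,2]]
def crop(uv,s,o): return (np.atleast_2d(uv)+.5)/s-.5+o
E
python3 - <<'E'
from h import *
S=cam("scene");T=cam("top")
C=np.array([[-.12,-.19,.018],[.12,-.19,.018],[.12,.22,.018],[-.12,.22,.018]])
us=crop([[32,403],[293,576],[571,176],[330,40]],3.6,[220,155])
ut=crop([[620,397],[516,113],[24,270],[115,565]],4.4,[195,115])
ut=ut[[0,1,2,3]]
f=lambda p:np.r_[(proj(S,jw(p,C))-us).ravel(),(proj(T,jw(p,C))-ut).ravel()]
g=atz(T,[[270,190]],.018)[0]
best=min((least_squares(f,[g[0],g[1],a]) for a in np.arange(0,6.28,.7)),key=lambda r:r.cost)
print(best.x,np.round(best.fun.reshape(-1,2),1))
p=best.x
print("each cam", [least_squares(lambda q:(proj(c,jw(q,C))-u).ravel(),p).x for c,u in((S,us),(T,ut))])
ks=atz(S,crop([[215,355]],3.6,[220,155]),.179);kt=atz(T,crop([[519,190]],4.4,[195,115]),.179)
print("knob",ks,kt,wj(p,ks),wj(p,kt))
print("axis",jw(p,[[0,-.1,.156]]))
# hub: top crop 470,252
print("hub T",wj(p,atz(T,crop([[470,252]],4.4,[195,115]),.134)),wj(p,atz(S,crop([[228,325]],3.6,[220,155]),.134)))
for z in(.03,.042,.045):
  print("mark",z,wj(p,atz(S,crop([[506,240]],3.6,[220,155]),z)),wj(p,atz(T,crop([[137,243]],4.4,[195,115]),z)))
print("handle",jw(p,[[0,.055,.13]]), "S",wj(p,atz(S,crop([[350,165]],3.6,[220,155]),.138)),"T",wj(p,atz(T,crop([[259,308]],4.4,[195,115]),.138)))
np.save("jig.npy",p)
E
```

```text
[0.53202236 0.01907062 0.31169993] [[-1.6 -0.2]
 [-0.2  1. ]
 [ 1.2 -0.5]
 [-1.2 -1.7]
 [ 0.7 -0.7]
 [ 0.7 -1.2]
 [-1.3 -0.2]
 [-1.4 -0. ]]
each cam [array([0.5331688 , 0.01973649, 0.31120311]), array([0.53033654, 0.01800273, 0.31166053])]
knob [[ 0.5910345  -0.10790007  0.179     ]] [[ 0.59124192 -0.10828329  0.179     ]] [[ 0.01722956 -0.13895011  0.179     ]] [[ 0.01730946 -0.13937847  0.179     ]]
axis [[ 0.56269007 -0.07611074  0.156     ]]
hub T [[-0.00335564 -0.09959394  0.134     ]] [[-0.00066318 -0.09759555  0.134     ]]
mark 0.03 [[0.10664452 0.12912805 0.03      ]] [[0.10695824 0.12593402 0.03      ]]
mark 0.042 [[0.10864306 0.12249504 0.042     ]] [[0.10350711 0.12530398 0.042     ]]
mark 0.045 [[0.1091427  0.12083679 0.045     ]] [[0.10264433 0.12514647 0.045     ]]
handle [[0.51515512 0.07142037 0.13      ]] S [[-0.00044546  0.05823316  0.138     ]] T [[0.00432614 0.05327196 0.138     ]]
```

Run:
```python
from h import *
s=telemetry.state();p=np.load("jig.npy")
Rm=R.from_rotvec(s['eef_rot']).as_matrix();print(np.round(Rm,3), np.arctan2(s['tcp_pos'][1],s['tcp_pos'][0]))
yj=np.array([-np.sin(p[2]),np.cos(p[2]),0])
for sg in(1,-1):
    G=np.c_[[0,0,-1],sg*yj,np.cross([0,0,-1],sg*yj)]
    print(sg,np.round(G,3),"turn tool",np.round((R.from_matrix(Rm.T@G)).as_rotvec(),3))
```

```text
[[-0.001  0.377 -0.926]
 [ 0.002 -0.926 -0.377]
 [-1.    -0.002 -0.   ]] -1.18400041368666
1 [[ 0.    -0.307  0.952]
 [ 0.     0.952  0.307]
 [-1.     0.     0.   ]] turn tool [-3.067e+00 -3.000e-03 -0.000e+00]
-1 [[ 0.     0.307 -0.952]
 [ 0.    -0.952 -0.307]
 [-1.    -0.    -0.   ]] turn tool [ 0.075 -0.     0.002]
```

Emit:
apply_moves([
  [[0.075,0,0],[-0.3,0,0],1],
  [[0,0,0],[-0.3,-2.24,-3.46],1],
  [[0,0,0],[-0.3,-2.24,-3.46],1],
  [[0,0,0],[-0.3,-2.24,-3.46],1],
  [[0,0,0],[-0.3,-2.24,-3.46],1],
  [[0,0,0],[-0.3,-2.24,-3.46],1],
  [[0,0,0],[-0.3,-2.24,-3.46],1],
  [[0,0,0],[-0.3,-2.24,-3.46],1],
  [[0,0,0],[-0.3,-2.24,-3.46],1],
  [[0,0,0],[-0.3,-2.24,-3.46],1],
])

```text
time_s: 1.1
tcp_pos: [0.4616, -0.2667, 0.2523]
eef_rot: [2.053, 0.323, -2.054]
ft_force: [0.2, -0.3, 0.1]
gripper_width: 0.088
```

Emit:
apply_moves([
  [[0,0,0],[-0.3,-2.24,-3.46],1],
  [[0,0,0],[-0.3,-2.24,-3.46],1],
  [[0,0,0],[-0.3,-2.24,-3.46],1],
  [[0,0,0],[-0.3,-2.24,-3.46],1],
  [[0,0,0],[-0.3,-2.24,-3.46],1],
  [[0,0,0],[0,0,0],1],
  [[0,0,0],[0,0,0],1],
  [[0,0,0],[0,0,0],1],
  [[0,0,0],[0,0,0],1],
  [[0,0,0],[0,0,0],1],
])

```text
time_s: 2.1
tcp_pos: [0.5906, -0.1097, 0.2679]
eef_rot: [2.054, 0.321, -2.054]
ft_force: [-0.2, -0.4, 0.4]
gripper_width: 0.0877
```

Run:
```python
from h import *
s=telemetry.state()
for k,v in s.items(): print(k,np.round(v,4))
c=cam("wrist",s)
im,d=eyes.grab_frame("wrist")
cv2.imwrite("pics/w1.png",im[:,:,::-1]);np.save("w1.npy",d)
p=np.load("jig.npy")
print(wj(p,[s['tcp_pos']]))
for n,P in dict(axis=[0,-.1,.134],handle=[0,.055,.138],point=[.09,.055,.048],mark=[.104,.125,.045]).items(): print(n,proj(c,jw(p,P)))
```

```text
time_s 2.1
qpos [-2.4020e-01  1.0740e-01  1.1329e+00 -2.0000e-04  1.9009e+00  1.0205e+00]
qd [ 0.0065  0.0016 -0.0056  0.0024 -0.0012  0.0018]
tau [ 1.32300e-01 -4.48517e+01 -4.02551e+01  5.32000e-02 -5.74000e-02
 -4.00000e-03]
tcp_pos [ 0.5906 -0.1097  0.2679]
eef_rot [ 2.0544  0.3207 -2.0539]
ft_force [-0.1717 -0.4177  0.4136]
moment [-0.008  -0.0293  0.0455]
gripper_width 0.0877
[[ 0.0162908  -0.14055872  0.26787178]]
axis [[239.47440557 214.98100501]]
handle [[ 88.30345096 216.3487035 ]]
point [[120.18280669 124.89938254]]
mark [[ 62.74062124 113.05519876]]
```

View pics/w1.png

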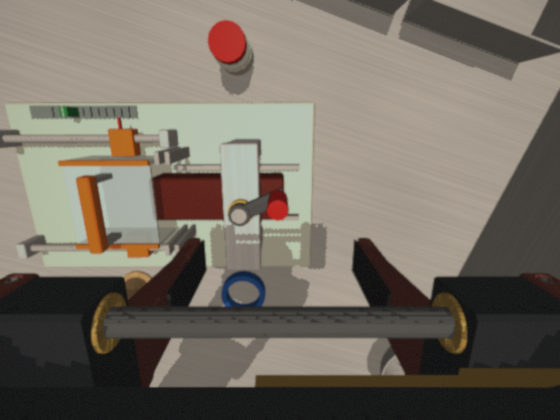

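Run:
```python
import cv2
a=cv2.imread("pics/w1.png")
cv2.imwrite("pics/w1a.png",cv2.resize(a[95:265,20:170],None,fx=4,fy=3.5*4/3.5 if 0 else 3.5,interpolation=2) if 0 else cv2.resize(a[95:240,20:170],None,fx=4,fy=4,interpolation=2))
cv2.imwrite("pics/w1b.png",cv2.resize(a[180:245,215:310],None,fx=7,fy=7,interpolation=2))
```

```text
(no output)
```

View pics/w1a.png

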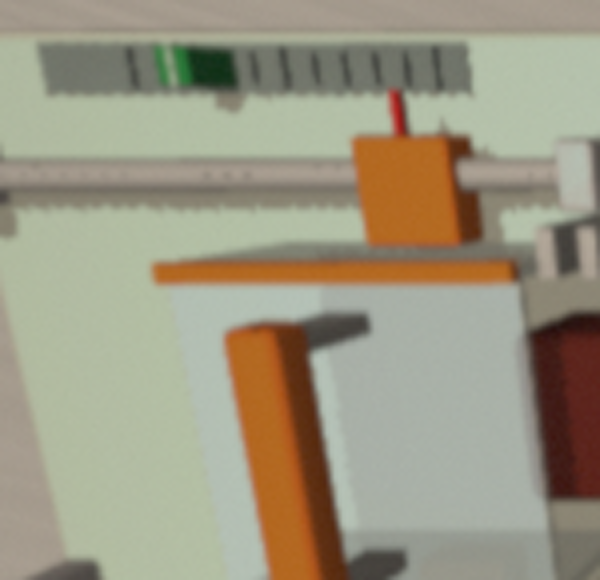

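View pics/w1b.png

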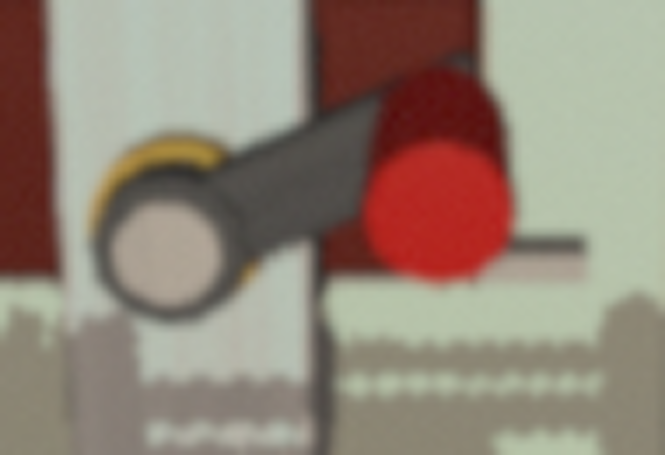

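Run:
```python
from h import *
s=telemetry.state();c=cam("wrist",s);p=np.load("jig.npy")
k=atz(c,crop([[438,211]],7,[215,180]),.179);hb=atz(c,crop([[167,252]],7,[215,180]),.134)
print("knob",k,wj(p,k),"hub",hb,wj(p,hb))
for z in(.042,.045,.048): print("mark",z,wj(p,atz(c,crop([[172,66]],4,[20,95]),z)))
print("ptr",wj(p,atz(c,crop([[396,92]],4,[20,95]),.048)))
d=np.load("w1.npy"); 
for uv in ([62,111],[110,101],[90,165],[278,208],[239,214],[50,115]): print(uv,d[uv[1]-1:uv[1]+2,uv[0]-1:uv[0]+2].mean())
# depth -> jig coords of marker top
o,v=ray(c,crop([[172,66]],4,[20,95])); uv=crop([[172,66]],4,[20,95])[0].round().astype(int)
M=c[2]; f=-M[:3,2]; 
for dd in d[uv[1]-1:uv[1]+2,uv[0]-1:uv[0]+2].ravel(): 
    P=o+v*dd; print(wj(p,P).round(4)) 
print("TCP jig",wj(p,[s['tcp_pos']]))
```

```text
knob [[ 0.59291237 -0.10779463  0.179     ]] [[ 0.01904928 -0.13942564  0.179     ]] hub [[ 0.56179845 -0.07505442  0.134     ]] [[-0.00052471 -0.09872114  0.134     ]]
mark 0.042 [[0.10643872 0.12696887 0.042     ]]
mark 0.045 [[0.10633163 0.12489358 0.045     ]]
mark 0.048 [[0.10622453 0.1228183  0.048     ]]
ptr [[0.09868902 0.05581926 0.048     ]]
[62, 111] 0.3679185
[110, 101] 0.4007171
[90, 165] 0.33412975
[278, 208] 0.26123026
[239, 214] 0.30764714
[50, 115] 0.39218155
[[0.1064 0.1258 0.0436]]
[[0.1064 0.1267 0.0424]]
[[0.1064 0.1265 0.0427]]
[[0.1064 0.127  0.0419]]
[[0.1064 0.1265 0.0426]]
[[0.1064 0.1266 0.0425]]
[[0.1065 0.1281 0.0403]]
[[0.1064 0.1262 0.0431]]
[[0.1064 0.127  0.042 ]]
TCP jig [[ 0.01641785 -0.14040207  0.26788046]]
```

Emit:
apply_moves([
  [[0,0,0],[2.0,-0.09,-0.24],1],
  [[0,0,0],[2.5,0,0],1],
  [[0,0,0],[2.5,0,0],1],
  [[0,0,0],[2.5,0,0],1],
  [[0,0,0],[2.0,0,0],1],
  [[0,0,0],[1.0,0,0],1],
  [[0,0,0],[0,0,0],0.5],
  [[0,0,0],[0,0,0],0],
  [[0,0,0],[0,0,0],0],
  [[0,0,0],[0,0,0],0],
], grip_force=25)

```text
time_s: 3.15
tcp_pos: [0.5938, -0.1072, 0.1442]
eef_rot: [2.055, 0.322, -2.051]
ft_force: [0.5, -0.8, -0.0]
gripper_width: 0.0594
```

```bash
cat > arc.py <<'E'
import sys
from h import *
p=np.load("jig.npy")
s=telemetry.state()
def rows(phi0,step,n=10):
    ph=phi0-step*np.arange(n+1)
    P=45*np.c_[np.cos(ph),np.sin(ph)]/10
    d=np.diff(P,axis=0)
    for r in d: print("[[0,0,0],[0,%.2f,%.2f],0],"%(-r[1],-r[0]))
    print("phi end",ph[-1])
print({k:np.round(s[k],4) for k in('time_s','tcp_pos','ft_force','gripper_width')})
j=wj(p,[s['tcp_pos']])[0]-[-.0003,-.0993,0]
print("jig rel axis",j,"r",np.hypot(j[0],j[1]),"phi",np.arctan2(j[1],j[0]))
F=s['ft_force']; print("F jig",wj([0,0,p[2]],[F]).round(2))
if len(sys.argv)>1: rows(float(sys.argv[1]),float(sys.argv[2]))
E
python3 arc.py -1.127 0.16
```

```text
{'time_s': np.float64(3.15), 'tcp_pos': array([ 0.5938, -0.1072,  0.1442]), 'ft_force': array([ 0.5164, -0.7651, -0.0153]), 'gripper_width': np.float64(0.0594)}
jig rel axis [ 0.0203695  -0.03979983  0.14418164] r 0.04470953958885552 phi -1.0977543514765054
F jig [[ 0.26 -0.89 -0.02]]
[[0,0,0],[0,0.26,0.67],0],
[[0,0,0],[0,0.15,0.70],0],
[[0,0,0],[0,0.03,0.72],0],
[[0,0,0],[0,-0.08,0.71],0],
[[0,0,0],[0,-0.20,0.69],0],
[[0,0,0],[0,-0.30,0.65],0],
[[0,0,0],[0,-0.40,0.60],0],
[[0,0,0],[0,-0.49,0.52],0],
[[0,0,0],[0,-0.57,0.44],0],
[[0,0,0],[0,-0.63,0.34],0],
phi end -2.7270000000000003
```

Still closing; let the fingers finish.

Emit:
apply_moves([
  [[0,0,0],[0,0,0],0],
  [[0,0,0],[0,0,0],0],
  [[0,0,0],[0,0,0],0],
  [[0,0,0],[0,0,0],0],
  [[0,0,0],[0,0,0],0],
  [[0,0,0],[0,0,0],0],
  [[0,0,0],[0,0,0],0],
  [[0,0,0],[0,0,0],0],
  [[0,0,0],[0,0,0],0],
  [[0,0,0],[0,0,0],0],
])

```text
time_s: 4.15
tcp_pos: [0.5933, -0.1074, 0.1427]
eef_rot: [2.053, 0.322, -2.053]
ft_force: [2.3, -3.8, -1.6]
gripper_width: 0.0199
```

```bash
python3 arc.py -1.107 0.16
```

```text
{'time_s': np.float64(4.15), 'tcp_pos': array([ 0.5933, -0.1074,  0.1427]), 'ft_force': array([ 2.2851, -3.7722, -1.6032]), 'gripper_width': np.float64(0.0199)}
jig rel axis [ 0.0198872  -0.03983448  0.14265212] r 0.044522876433094404 phi -1.1077522335105026
F jig [[ 1.02 -4.29 -1.6 ]]
[[0,0,0],[0,0.27,0.67],0],
[[0,0,0],[0,0.16,0.70],0],
[[0,0,0],[0,0.05,0.72],0],
[[0,0,0],[0,-0.07,0.72],0],
[[0,0,0],[0,-0.18,0.70],0],
[[0,0,0],[0,-0.29,0.66],0],
[[0,0,0],[0,-0.39,0.60],0],
[[0,0,0],[0,-0.48,0.53],0],
[[0,0,0],[0,-0.56,0.45],0],
[[0,0,0],[0,-0.63,0.35],0],
phi end -2.707
```

Emit:
apply_moves([
  [[0,0,0],[0,0.27,0.67],0],
  [[0,0,0],[0,0.16,0.7],0],
  [[0,0,0],[0,0.05,0.72],0],
  [[0,0,0],[0,-0.07,0.72],0],
  [[0,0,0],[0,-0.18,0.7],0],
  [[0,0,0],[0,-0.29,0.66],0],
  [[0,0,0],[0,-0.39,0.6],0],
  [[0,0,0],[0,-0.48,0.53],0],
  [[0,0,0],[0,-0.56,0.45],0],
  [[0,0,0],[0,-0.63,0.35],0],
])

```text
time_s: 5.15
tcp_pos: [0.5289, -0.1044, 0.1426]
eef_rot: [2.056, 0.325, -2.051]
ft_force: [8.9, 2.8, -3.8]
gripper_width: 0.0195
```

```bash
python3 arc.py -2.707 0.14
```

```text
{'time_s': np.float64(5.15), 'tcp_pos': array([ 0.5289, -0.1044,  0.1426]), 'ft_force': array([ 8.8928,  2.8391, -3.8104]), 'gripper_width': np.float64(0.0195)}
jig rel axis [-0.04052322 -0.01727887  0.14261979] r 0.044053266518302284 phi -2.738541689147715
F jig [[ 9.33 -0.02 -3.81]]
[[0,0,0],[0,-0.59,0.22],0],
[[0,0,0],[0,-0.61,0.14],0],
[[0,0,0],[0,-0.63,0.05],0],
[[0,0,0],[0,-0.63,-0.03],0],
[[0,0,0],[0,-0.62,-0.12],0],
[[0,0,0],[0,-0.59,-0.21],0],
[[0,0,0],[0,-0.56,-0.29],0],
[[0,0,0],[0,-0.51,-0.36],0],
[[0,0,0],[0,-0.46,-0.43],0],
[[0,0,0],[0,-0.39,-0.49],0],
phi end -4.107
```

```bash
python3 arc.py -2.707 0.08
```

```text
{'time_s': np.float64(5.15), 'tcp_pos': array([ 0.5289, -0.1044,  0.1426]), 'ft_force': array([ 8.8928,  2.8391, -3.8104]), 'gripper_width': np.float64(0.0195)}
jig rel axis [-0.04052322 -0.01727887  0.14261979] r 0.044053266518302284 phi -2.738541689147715
F jig [[ 9.33 -0.02 -3.81]]
[[0,0,0],[0,-0.33,0.14],0],
[[0,0,0],[0,-0.34,0.11],0],
[[0,0,0],[0,-0.35,0.08],0],
[[0,0,0],[0,-0.36,0.06],0],
[[0,0,0],[0,-0.36,0.03],0],
[[0,0,0],[0,-0.36,-0.00],0],
[[0,0,0],[0,-0.36,-0.03],0],
[[0,0,0],[0,-0.35,-0.06],0],
[[0,0,0],[0,-0.35,-0.09],0],
[[0,0,0],[0,-0.34,-0.12],0],
phi end -3.5069999999999997
```

Emit:
apply_moves([
  [[0,0,0],[0,-0.35,0.06],0],
  [[0,0,0],[0,-0.36,0.08],0],
  [[0,0,0],[0,-0.35,0.08],0],
  [[0,0,0],[0,-0.36,0.06],0],
  [[0,0,0],[0,-0.36,0.03],0],
  [[0,0,0],[0,-0.36,0],0],
  [[0,0,0],[0,-0.36,-0.03],0],
  [[0,0,0],[0,-0.35,-0.06],0],
  [[0,0,0],[0,-0.35,-0.09],0],
  [[0,0,0],[0,-0.34,-0.12],0],
])

```text
time_s: 6.15
tcp_pos: [0.5177, -0.0726, 0.1426]
eef_rot: [2.053, 0.32, -2.052]
ft_force: [5.6, -2.8, -3.1]
gripper_width: 0.0196
```

```bash
python3 arc.py -3.507 0.04
```

```text
{'time_s': np.float64(6.15), 'tcp_pos': array([ 0.5177, -0.0726,  0.1426]), 'ft_force': array([ 5.5638, -2.7782, -3.1273]), 'gripper_width': np.float64(0.0196)}
jig rel axis [-0.04146478  0.01642895  0.14262216] r 0.044600877777844855 phi 2.764353861741961
F jig [[ 4.44 -4.35 -3.13]]
[[0,0,0],[0,-0.17,-0.07],0],
[[0,0,0],[0,-0.16,-0.07],0],
[[0,0,0],[0,-0.16,-0.08],0],
[[0,0,0],[0,-0.16,-0.09],0],
[[0,0,0],[0,-0.15,-0.09],0],
[[0,0,0],[0,-0.15,-0.10],0],
[[0,0,0],[0,-0.15,-0.11],0],
[[0,0,0],[0,-0.14,-0.11],0],
[[0,0,0],[0,-0.14,-0.12],0],
[[0,0,0],[0,-0.13,-0.12],0],
phi end -3.907
```

Emit:
apply_moves([
  [[0,0,0],[0,-0.13,-0.1],0],
  [[0,0,0],[0,-0.13,-0.06],0],
  [[0,0,0],[0,-0.12,-0.06],0],
  [[0,0,0],[0,-0.12,-0.06],0],
  [[0,0,0],[0,-0.12,-0.06],0],
  [[0,0,0],[0,-0.12,-0.07],0],
  [[0,0,0],[0,-0.11,-0.07],0],
  [[0,0,0],[0,-0.11,-0.08],0],
  [[0,0,0],[0,-0.11,-0.08],0],
  [[0,0,0],[0,-0.11,-0.08],0],
])

```text
time_s: 7.15
tcp_pos: [0.5207, -0.0583, 0.1426]
eef_rot: [2.053, 0.323, -2.054]
ft_force: [-0.5, -1.9, -0.5]
gripper_width: 0.0196
```

```bash
cat >> arc.py <<'E'
ph=np.arctan2(j[1],j[0]);f=wj([0,0,p[2]],[F])[0]
print("Frad %.2f Fcw %.2f phi %.3f"%(f[0]*np.cos(ph)+f[1]*np.sin(ph), f[0]*np.sin(ph)-f[1]*np.cos(ph),ph-2*np.pi*(ph>0)))
E
python3 arc.py -3.807 0.03
```

```text
{'time_s': np.float64(7.15), 'tcp_pos': array([ 0.5207, -0.0583,  0.1426]), 'ft_force': array([-0.534 , -1.8833, -0.4675]), 'gripper_width': np.float64(0.0196)}
jig rel axis [-0.03415673  0.02914577  0.14260031] r 0.04490165016715425 phi 2.4351886466729917
F jig [[-1.09 -1.63 -0.47]]
[[0,0,0],[0,-0.10,-0.08],0],
[[0,0,0],[0,-0.10,-0.09],0],
[[0,0,0],[0,-0.10,-0.09],0],
[[0,0,0],[0,-0.10,-0.09],0],
[[0,0,0],[0,-0.09,-0.10],0],
[[0,0,0],[0,-0.09,-0.10],0],
[[0,0,0],[0,-0.09,-0.10],0],
[[0,0,0],[0,-0.08,-0.10],0],
[[0,0,0],[0,-0.08,-0.11],0],
[[0,0,0],[0,-0.08,-0.11],0],
phi end -4.107
Frad -0.23 Fcw -1.94 phi -3.848
```

Emit:
apply_moves([
  [[0,0,0],[0,-0.1,-0.08],0],
  [[0,0,0],[0,-0.1,-0.09],0],
  [[0,0,0],[0,-0.1,-0.09],0],
  [[0,0,0],[0,-0.1,-0.09],0],
  [[0,0,0],[0,-0.09,-0.1],0],
  [[0,0,0],[0,-0.09,-0.1],0],
  [[0,0,0],[0,-0.09,-0.1],0],
  [[0,0,0],[0,-0.08,-0.1],0],
  [[0,0,0],[0,-0.08,-0.11],0],
  [[0,0,0],[0,-0.08,-0.11],0],
])

```text
time_s: 8.15
tcp_pos: [0.5273, -0.0467, 0.1426]
eef_rot: [2.053, 0.323, -2.053]
ft_force: [-1.3, -1.2, 0.8]
gripper_width: 0.0198
```

```bash
python3 arc.py -4.127 0.03
```

```text
{'time_s': np.float64(8.15), 'tcp_pos': array([ 0.5273, -0.0467,  0.1426]), 'ft_force': array([-1.3405, -1.192 ,  0.8495]), 'gripper_width': np.float64(0.0198)}
jig rel axis [-0.024313    0.03818     0.14258089] r 0.045264053423260876 phi 2.137835612268084
F jig [[-1.64 -0.72  0.85]]
[[0,0,0],[0,-0.07,-0.11],0],
[[0,0,0],[0,-0.07,-0.12],0],
[[0,0,0],[0,-0.07,-0.12],0],
[[0,0,0],[0,-0.06,-0.12],0],
[[0,0,0],[0,-0.06,-0.12],0],
[[0,0,0],[0,-0.06,-0.12],0],
[[0,0,0],[0,-0.05,-0.12],0],
[[0,0,0],[0,-0.05,-0.13],0],
[[0,0,0],[0,-0.04,-0.13],0],
[[0,0,0],[0,-0.04,-0.13],0],
phi end -4.427
Frad 0.27 Fcw -1.77 phi -4.145
```

Emit:
apply_moves([
  [[0,0,0],[0,-0.07,-0.11],0],
  [[0,0,0],[0,-0.07,-0.12],0],
  [[0,0,0],[0,-0.07,-0.12],0],
  [[0,0,0],[0,-0.06,-0.12],0],
  [[0,0,0],[0,-0.06,-0.12],0],
  [[0,0,0],[0,-0.06,-0.12],0],
  [[0,0,0],[0,-0.05,-0.12],0],
  [[0,0,0],[0,-0.05,-0.13],0],
  [[0,0,0],[0,-0.04,-0.13],0],
  [[0,0,0],[0,-0.04,-0.13],0],
])

```text
time_s: 9.15
tcp_pos: [0.5372, -0.0374, 0.1426]
eef_rot: [2.053, 0.323, -2.054]
ft_force: [-4.5, -0.5, -0.2]
gripper_width: 0.0196
```

```bash
python3 arc.py -4.437 0.03
```

```text
{'time_s': np.float64(9.15), 'tcp_pos': array([ 0.5372, -0.0374,  0.1426]), 'ft_force': array([-4.4527, -0.5205, -0.1839]), 'gripper_width': np.float64(0.0196)}
jig rel axis [-0.01208847  0.04394903  0.1425809 ] r 0.04558122582480797 phi 1.8392151538097579
F jig [[-4.4   0.87 -0.18]]
[[0,0,0],[0,-0.03,-0.13],0],
[[0,0,0],[0,-0.03,-0.13],0],
[[0,0,0],[0,-0.03,-0.13],0],
[[0,0,0],[0,-0.02,-0.13],0],
[[0,0,0],[0,-0.02,-0.13],0],
[[0,0,0],[0,-0.01,-0.13],0],
[[0,0,0],[0,-0.01,-0.13],0],
[[0,0,0],[0,-0.01,-0.13],0],
[[0,0,0],[0,-0.00,-0.13],0],
[[0,0,0],[0,0.00,-0.13],0],
phi end -4.737
Frad 2.01 Fcw -4.01 phi -4.444
```

Emit:
apply_moves([
  [[0,0,0],[0,-0.04,-0.13],0],
  [[0,0,0],[0,-0.04,-0.13],0],
  [[0,0,0],[0,-0.03,-0.13],0],
  [[0,0,0],[0,-0.03,-0.13],0],
  [[0,0,0],[0,-0.02,-0.13],0],
  [[0,0,0],[0,-0.02,-0.13],0],
  [[0,0,0],[0,-0.01,-0.13],0],
  [[0,0,0],[0,-0.01,-0.13],0],
  [[0,0,0],[0,0,-0.13],0],
  [[0,0,0],[0,0,-0.13],0],
])

```text
time_s: 10.15
tcp_pos: [0.549, -0.0316, 0.1426]
eef_rot: [2.053, 0.323, -2.053]
ft_force: [-2.1, 0.1, 0.1]
gripper_width: 0.0194
```

```bash
python3 arc.py -4.737 0.03
```

```text
{'time_s': np.float64(10.15), 'tcp_pos': array([ 0.549 , -0.0316,  0.1426]), 'ft_force': array([-2.1209,  0.0675,  0.1402]), 'gripper_width': np.float64(0.0194)}
jig rel axis [0.00095902 0.04582886 0.14262153] r 0.045838888941127684 phi 1.5498733640693183
F jig [[-2.    0.71  0.14]]
[[0,0,0],[0,0.01,-0.13],0],
[[0,0,0],[0,0.01,-0.13],0],
[[0,0,0],[0,0.01,-0.13],0],
[[0,0,0],[0,0.02,-0.13],0],
[[0,0,0],[0,0.02,-0.13],0],
[[0,0,0],[0,0.03,-0.13],0],
[[0,0,0],[0,0.03,-0.13],0],
[[0,0,0],[0,0.03,-0.13],0],
[[0,0,0],[0,0.04,-0.13],0],
[[0,0,0],[0,0.04,-0.13],0],
phi end -5.037
Frad 0.67 Fcw -2.01 phi -4.733
```

Emit:
apply_moves([
  [[0,0,0],[0,0.01,-0.13],0],
  [[0,0,0],[0,0.01,-0.13],0],
  [[0,0,0],[0,0.01,-0.13],0],
  [[0,0,0],[0,0.02,-0.13],0],
  [[0,0,0],[0,0.02,-0.13],0],
  [[0,0,0],[0,0.03,-0.13],0],
  [[0,0,0],[0,0.03,-0.13],0],
  [[0,0,0],[0,0.03,-0.13],0],
  [[0,0,0],[0,0.04,-0.13],0],
  [[0,0,0],[0,0.04,-0.13],0],
])

```text
time_s: 11.15
tcp_pos: [0.5623, -0.0295, 0.1426]
eef_rot: [2.054, 0.324, -2.053]
ft_force: [-2.8, 4.2, -0.8]
gripper_width: 0.0198
```

```bash
python3 arc.py -5.037 0.03
```

```text
{'time_s': np.float64(11.15), 'tcp_pos': array([ 0.5623, -0.0295,  0.1426]), 'ft_force': array([-2.7717,  4.2229, -0.7683]), 'gripper_width': np.float64(0.0198)}
jig rel axis [0.01418721 0.04375971 0.14261668] r 0.046002061750291784 phi 1.2572816684100394
F jig [[-1.34  4.87 -0.77]]
[[0,0,0],[0,0.04,-0.13],0],
[[0,0,0],[0,0.05,-0.13],0],
[[0,0,0],[0,0.05,-0.12],0],
[[0,0,0],[0,0.06,-0.12],0],
[[0,0,0],[0,0.06,-0.12],0],
[[0,0,0],[0,0.06,-0.12],0],
[[0,0,0],[0,0.07,-0.12],0],
[[0,0,0],[0,0.07,-0.12],0],
[[0,0,0],[0,0.07,-0.11],0],
[[0,0,0],[0,0.08,-0.11],0],
phi end -5.337
Frad 4.22 Fcw -2.78 phi -5.026
```

Emit:
apply_moves([
  [[0,0,0],[0,0.01,-0.13],0],
  [[0,0,0],[0,0.03,-0.13],0],
  [[0,0,0],[0,0.05,-0.12],0],
  [[0,0,0],[0,0.06,-0.12],0],
  [[0,0,0],[0,0.06,-0.12],0],
  [[0,0,0],[0,0.06,-0.12],0],
  [[0,0,0],[0,0.07,-0.12],0],
  [[0,0,0],[0,0.07,-0.12],0],
  [[0,0,0],[0,0.07,-0.11],0],
  [[0,0,0],[0,0.08,-0.11],0],
])

```text
time_s: 12.15
tcp_pos: [0.5756, -0.0314, 0.1426]
eef_rot: [2.054, 0.324, -2.053]
ft_force: [-1.0, 5.5, -1.3]
gripper_width: 0.0194
```

```bash
python3 arc.py -5.337 0.03
```

```text
{'time_s': np.float64(12.15), 'tcp_pos': array([ 0.5756, -0.0314,  0.1426]), 'ft_force': array([-1.0086,  5.5338, -1.2998]), 'gripper_width': np.float64(0.0194)}
jig rel axis [0.02625175 0.03790625 0.14262507] r 0.04610897996380847 phi 0.9650919246514235
F jig [[ 0.74  5.58 -1.3 ]]
[[0,0,0],[0,0.08,-0.11],0],
[[0,0,0],[0,0.08,-0.11],0],
[[0,0,0],[0,0.09,-0.10],0],
[[0,0,0],[0,0.09,-0.10],0],
[[0,0,0],[0,0.09,-0.10],0],
[[0,0,0],[0,0.10,-0.10],0],
[[0,0,0],[0,0.10,-0.09],0],
[[0,0,0],[0,0.10,-0.09],0],
[[0,0,0],[0,0.10,-0.09],0],
[[0,0,0],[0,0.11,-0.08],0],
phi end -5.637
Frad 5.00 Fcw -2.57 phi -5.318
```

Emit:
apply_moves([
  [[0,0,0],[0,0.05,-0.13],0],
  [[0,0,0],[0,0.06,-0.13],0],
  [[0,0,0],[0,0.09,-0.1],0],
  [[0,0,0],[0,0.09,-0.1],0],
  [[0,0,0],[0,0.09,-0.1],0],
  [[0,0,0],[0,0.1,-0.1],0],
  [[0,0,0],[0,0.1,-0.09],0],
  [[0,0,0],[0,0.1,-0.09],0],
  [[0,0,0],[0,0.1,-0.09],0],
  [[0,0,0],[0,0.11,-0.08],0],
])

```text
time_s: 13.15
tcp_pos: [0.5877, -0.0371, 0.1426]
eef_rot: [2.053, 0.323, -2.053]
ft_force: [-0.7, 4.1, -0.6]
gripper_width: 0.0196
```

```bash
python3 arc.py -5.637 0.03
```

```text
{'time_s': np.float64(13.15), 'tcp_pos': array([ 0.5877, -0.0371,  0.1426]), 'ft_force': array([-0.7347,  4.1442, -0.6491]), 'gripper_width': np.float64(0.0196)}
jig rel axis [0.0360997  0.02877604 0.14261308] r 0.04616544880242712 phi 0.6729866505844458
F jig [[ 0.57  4.17 -0.65]]
[[0,0,0],[0,0.11,-0.08],0],
[[0,0,0],[0,0.11,-0.08],0],
[[0,0,0],[0,0.11,-0.07],0],
[[0,0,0],[0,0.12,-0.07],0],
[[0,0,0],[0,0.12,-0.07],0],
[[0,0,0],[0,0.12,-0.06],0],
[[0,0,0],[0,0.12,-0.06],0],
[[0,0,0],[0,0.12,-0.06],0],
[[0,0,0],[0,0.12,-0.05],0],
[[0,0,0],[0,0.13,-0.05],0],
phi end -5.936999999999999
Frad 3.05 Fcw -2.90 phi -5.610
```

Emit:
apply_moves([
  [[0,0,0],[0,0.1,-0.1],0],
  [[0,0,0],[0,0.1,-0.09],0],
  [[0,0,0],[0,0.11,-0.07],0],
  [[0,0,0],[0,0.12,-0.07],0],
  [[0,0,0],[0,0.12,-0.07],0],
  [[0,0,0],[0,0.12,-0.06],0],
  [[0,0,0],[0,0.12,-0.06],0],
  [[0,0,0],[0,0.12,-0.06],0],
  [[0,0,0],[0,0.12,-0.05],0],
  [[0,0,0],[0,0.13,-0.05],0],
])

```text
time_s: 14.15
tcp_pos: [0.5953, -0.0433, 0.1425]
eef_rot: [2.049, 0.331, -2.06]
ft_force: [-12.5, 12.7, 3.6]
gripper_width: 0.0195
```

```bash
python3 arc.py -5.937 0.03
```

```text
{'time_s': np.float64(14.15), 'tcp_pos': array([ 0.5953, -0.0433,  0.1425]), 'ft_force': array([-12.5103,  12.6706,   3.6249]), 'gripper_width': np.float64(0.0195)}
jig rel axis [0.04141685 0.02049978 0.14254488] r 0.04621251354051267 phi 0.459609428491971
F jig [[-8.02 15.9   3.62]]
[[0,0,0],[0,0.13,-0.04],0],
[[0,0,0],[0,0.13,-0.04],0],
[[0,0,0],[0,0.13,-0.04],0],
[[0,0,0],[0,0.13,-0.03],0],
[[0,0,0],[0,0.13,-0.03],0],
[[0,0,0],[0,0.13,-0.02],0],
[[0,0,0],[0,0.13,-0.02],0],
[[0,0,0],[0,0.13,-0.02],0],
[[0,0,0],[0,0.13,-0.01],0],
[[0,0,0],[0,0.13,-0.01],0],
phi end -6.237
Frad -0.14 Fcw -17.81 phi -5.824
```

Emit:
apply_moves([
  [[0,0,0],[0,0,0],0],
  [[0,0,0],[0,0,0],0],
  [[0,0,0],[0,0,0],0],
  [[0,0,0],[0,0,0],0],
  [[0,0,0],[0,0,0],0],
  [[0,0,0],[0,0,0],0],
  [[0,0,0],[0,0,0],0.6],
  [[0,0,0],[0,0,0],0.6],
  [[0,0,0],[0,0,0],0.6],
  [[0,0,0],[0,0,0],0.6],
])

```text
time_s: 15.15
tcp_pos: [0.5981, -0.0469, 0.143]
eef_rot: [2.054, 0.32, -2.052]
ft_force: [0.0, -0.5, 0.1]
gripper_width: 0.0481
```

```bash
python3 arc.py
```

```text
{'time_s': np.float64(15.15), 'tcp_pos': array([ 0.5981, -0.0469,  0.143 ]), 'ft_force': array([ 0.0249, -0.4693,  0.1427]), 'gripper_width': np.float64(0.0481)}
jig rel axis [0.04290238 0.01622072 0.14302019] r 0.0458663940122383 phi 0.3614719602674088
F jig [[-0.12 -0.45  0.14]]
Frad -0.27 Fcw 0.38 phi -5.922
```

Emit:
apply_moves([
  [[0,0,0],[-2.5,0,0],0.6],
  [[0,0,0],[-3.5,0,0],0.6],
  [[0,0,0],[-3.0,0,0],0.6],
  [[0,0,0],[-1.0,-2.8,0.86],0.6],
  [[0,0,0],[0,-3.7,1.1],0.6],
  [[0,0,0],[0,-3.7,1.1],0.6],
  [[0,0,0],[0,-3.7,1.2],0.6],
  [[0,0,0],[0,0,0],0.6],
  [[0,0,0],[0,0,0],0.6],
  [[0,0,0],[0,0,0],0.6],
])

```text
time_s: 16.15
tcp_pos: [0.515, 0.0722, 0.2427]
eef_rot: [2.054, 0.321, -2.053]
ft_force: [0.9, -0.0, -0.2]
gripper_width: 0.0527
```

Run:
```python
from h import *
s=telemetry.state();c=cam("wrist",s)
im,d=eyes.grab_frame("wrist")
cv2.imwrite("pics/w2.png",im[:,:,::-1]);np.save("w2.npy",d)
p=np.load("jig.npy")
print({k:np.round(s[k],4) for k in('time_s','tcp_pos','eef_rot','ft_force','gripper_width','qpos')})
print(wj(p,[s['tcp_pos']]))
for n,P in dict(axis=[0,-.1,.134],handle=[0,.055,.138],point=[.0987,.055,.048],mark=[.1064,.1265,.042]).items(): print(n,proj(c,jw(p,P)))
im,d=eyes.grab_frame("scene")
cv2.imwrite("pics/scene2.png",im[:,:,::-1])
cv2.imwrite("pics/scene2c.png",cv2.resize(im[155:320,220:390,::-1],None,fx=3.6,fy=3.6,interpolation=2))
```

```text
{'time_s': np.float64(16.15), 'tcp_pos': array([0.515 , 0.0722, 0.2427]), 'eef_rot': array([ 2.0542,  0.3206, -2.0529]), 'ft_force': array([ 0.8504, -0.0364, -0.1544]), 'gripper_width': np.float64(0.0527), 'qpos': array([ 7.4400e-02, -1.1940e-01,  1.4036e+00, -9.0000e-04,  1.8567e+00,
        1.3344e+00])}
[[1.30393157e-04 5.57734036e-02 2.42736465e-01]]
axis [[442.73856716 206.46439692]]
handle [[279.02194083 207.78356519]]
point [[278.82483583 102.21852118]]
mark [[216.3986211   95.45374707]]
```

View pics/w2.png

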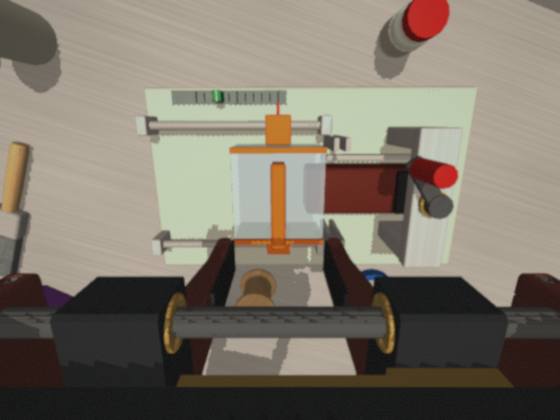

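View pics/scene2c.png

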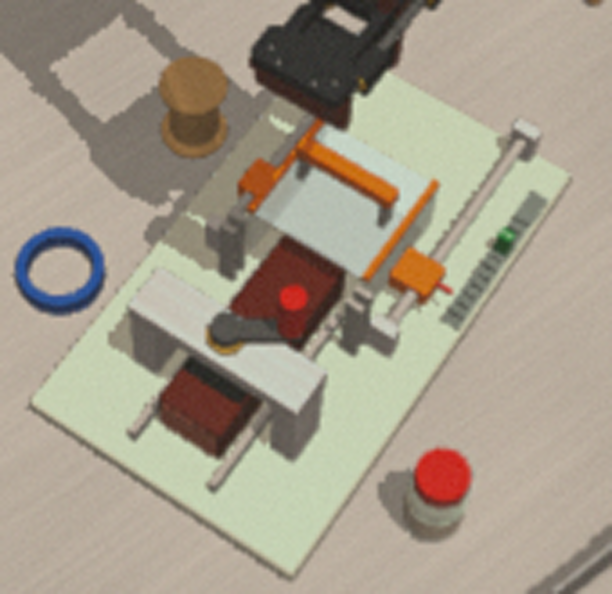

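Run:
```python
import cv2
a=cv2.imread("pics/w2.png")
cv2.imwrite("pics/w2a.png",cv2.resize(a[80:180,195:300],None,fx=6,fy=6,interpolation=2))
```

```text
(no output)
```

View pics/w2a.png

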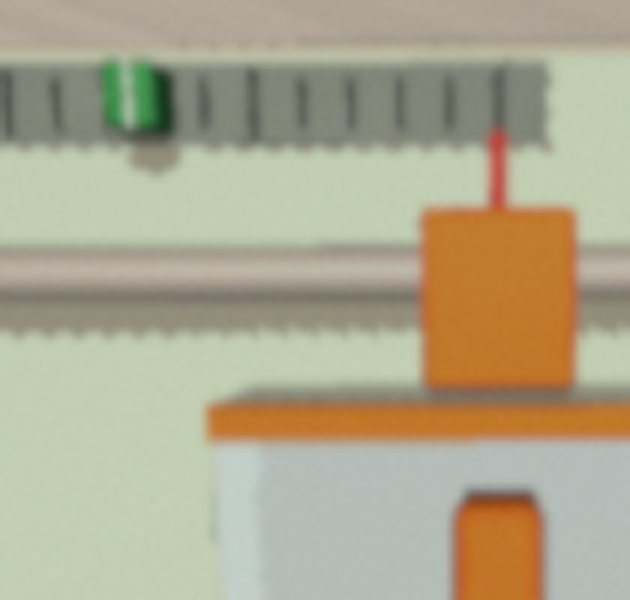

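Run:
```python
from h import *
s=telemetry.state();c=cam("wrist",s);p=np.load("jig.npy")
print(s['tcp_pos'])
d=np.load("w2.npy")
o,v=ray(c,crop([[127,80],[498,132]],6,[195,80]))
for i,uv in enumerate([[216,93]]):
    dd=d[90:97,214:219]; print(dd.round(4))
for z in(.040,.042,.044): print("mark",z,wj(p,atz(c,crop([[127,80]],6,[195,80]),z)))
print("ptr",wj(p,atz(c,crop([[498,132]],6,[195,80]),.048)))
t=crop([[x,105] for x in (500,449,400,351,302,252,204,57,8)],6,[195,80])
print(wj(p,atz(c,t,.020)).round(4)[:,1])
print("handle centre",wj(p,atz(c,[[278.3,207]],.138)))
```

```text
[0.51501199 0.07208511 0.24237488]
[[0.3377 0.3373 0.3363 0.3382 0.3366]
 [0.3388 0.3369 0.3384 0.3397 0.3369]
 [0.3369 0.3382 0.3377 0.3384 0.3392]
 [0.3396 0.3378 0.3379 0.3402 0.3402]
 [0.3388 0.3375 0.3383 0.3393 0.3385]
 [0.3404 0.3384 0.3395 0.3395 0.3398]
 [0.3401 0.3381 0.3394 0.3397 0.3396]]
mark 0.04 [[0.10906162 0.12735672 0.04      ]]
mark 0.042 [[0.10888175 0.1269603  0.042     ]]
mark 0.044 [[0.10870188 0.12656389 0.044     ]]
ptr [[0.09912767 0.05636919 0.048     ]]
[0.056  0.0664 0.0763 0.0862 0.0962 0.1063 0.116  0.1458 0.1557]
handle centre [[0.00071601 0.05563194 0.138     ]]
```

Emit:
apply_moves([
  [[0,0,0],[2.5,0,0],0.6],
  [[0,0,0],[3.0,0,0],0.6],
  [[0,0,0],[3.0,0,0],0.6],
  [[0,0,0],[2.5,0,0],0.6],
  [[0,0,0],[1.5,0,0],0.6],
  [[0,0,0],[0.6,0,0],0.6],
  [[0,0,0],[0,0,0],0],
  [[0,0,0],[0,0,0],0],
  [[0,0,0],[0,0,0],0],
  [[0,0,0],[0,0,0],0],
], grip_force=40)

```text
time_s: 17.25
tcp_pos: [0.515, 0.0733, 0.1129]
eef_rot: [2.055, 0.323, -2.051]
ft_force: [-0.4, -1.0, -0.2]
gripper_width: 0.0239
```

Emit:
apply_moves([
  [[0,0,0],[0,0,0],0],
  [[0,0,0],[0,0,0],0],
  [[0,0,0],[0,0,0],0],
  [[0,0,0],[0,0,0],0],
  [[0,0,0],[0,0,0],0],
  [[0,0,0],[0,0,0],0],
  [[0,0,0],[0,0,0],0],
  [[0,0,0],[0,0,0],0],
  [[0,0,0],[0,0,0],0],
  [[0,0,0],[0,0,0],0],
])

```text
time_s: 18.25
tcp_pos: [0.5148, 0.0729, 0.1123]
eef_rot: [2.054, 0.322, -2.052]
ft_force: [1.4, -2.6, 4.2]
gripper_width: 0.014
```

```bash
python3 arc.py; python3 -c "
from h import *
print(wj(np.load('jig.npy'),[telemetry.state()['tcp_pos']]))"
```

```text
{'time_s': np.float64(18.25), 'tcp_pos': array([0.5148, 0.0729, 0.1123]), 'ft_force': array([ 1.4393, -2.6292,  4.2027]), 'gripper_width': np.float64(0.014)}
jig rel axis [0.00043029 0.1558644  0.11227432] r 0.1558649898248395 phi 1.5680356958810502
F jig [[ 0.56 -2.94  4.2 ]]
Frad -2.94 Fcw 0.57 phi -4.715
[[0.00013029 0.0565644  0.11227432]]
```

Emit:
apply_moves([
  [[0,0,0],[0,-0.5,0],0],
  [[0,0,0],[0,-0.8,0],0],
  [[0,0,0],[0,-1.0,0],0],
  [[0,0,0],[0,-1.0,0],0],
  [[0,0,0],[0,-1.0,0],0],
  [[0,0,0],[0,-1.0,0],0],
  [[0,0,0],[0,-0.9,0],0],
  [[0,0,0],[0,-0.6,0],0],
  [[0,0,0],[0,-0.3,0],0],
  [[0,0,0],[0,0,0],0],
])

```text
time_s: 19.25
tcp_pos: [0.4933, 0.1392, 0.1123]
eef_rot: [2.054, 0.318, -2.051]
ft_force: [1.8, -9.8, 5.9]
gripper_width: 0.0135
```

Run:
```python
from h import *
s=telemetry.state();c=cam("wrist",s)
im,d=eyes.grab_frame("wrist")
cv2.imwrite("pics/w3.png",im[:,:,::-1])
p=np.load("jig.npy")
print({k:np.round(s[k],4) for k in('time_s','ft_force','gripper_width')}, wj(p,[s['tcp_pos']]))
ims,_=eyes.grab_frame("scene")
cv2.imwrite("pics/scene3c.png",cv2.resize(ims[155:320,220:390,::-1],None,fx=3.6,fy=3.6,interpolation=2))
print(proj(c,jw(p,[[.099,.127,.048],[.109,.1268,.042]])))
```

```text
{'time_s': np.float64(19.25), 'ft_force': array([ 1.7996, -9.8302,  5.9325]), 'gripper_width': np.float64(0.0135)} [[1.17208932e-05 1.26154948e-01 1.12266320e-01]]
[[276.55563489  89.36554615]
 [276.82176178  75.37085329]]
```

View pics/w3.png

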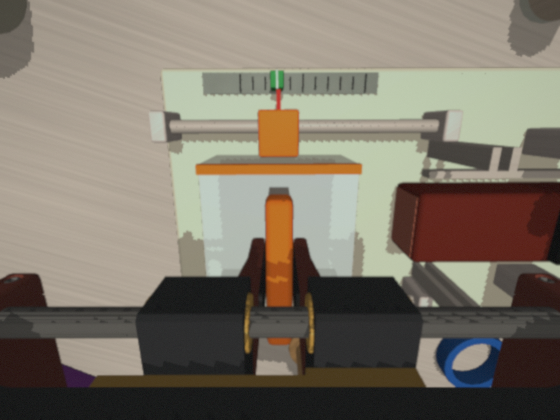

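View pics/scene3c.png

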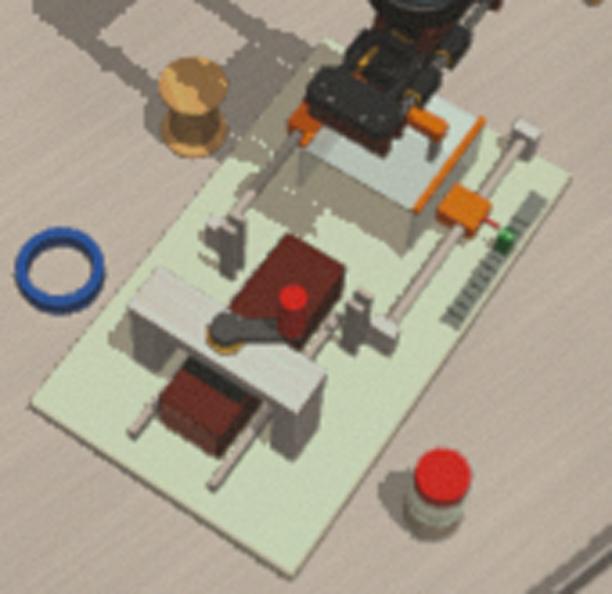

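Run:
```python
import cv2
a=cv2.imread("pics/w3.png")
cv2.imwrite("pics/w3a.png",cv2.resize(a[62:117,240:315],None,fx=10,fy=10,interpolation=2))
```

```text
(no output)
```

View pics/w3a.png

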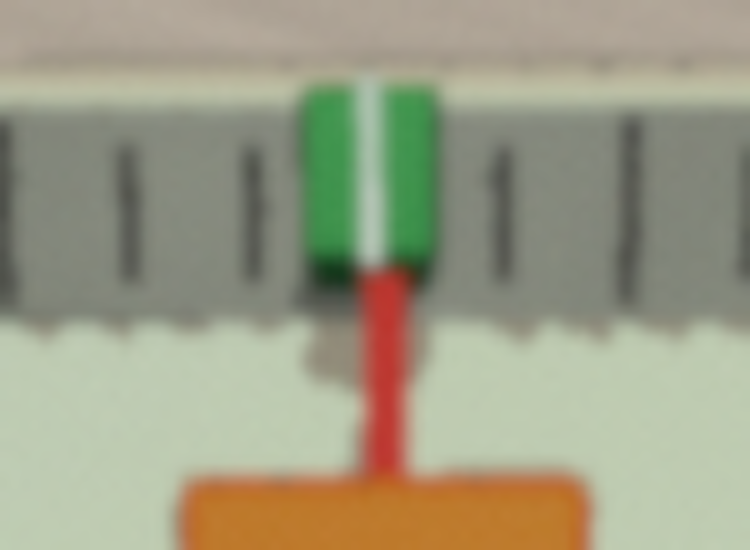

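Emit:
apply_moves([
  [[0,0,0],[0,-0.06,0],0],
  [[0,0,0],[0,-0.06,0],0],
  [[0,0,0],[0,0,0],0],
  [[0,0,0],[0,0,0],0],
  [[0,0,0],[0,0,0],0],
  [[0,0,0],[0,0,0],0],
  [[0,0,0],[0,0,0],0],
  [[0,0,0],[0,0,0],0],
  [[0,0,0],[0,0,0],0],
  [[0,0,0],[0,0,0],0],
])

```text
time_s: 20.35
tcp_pos: [0.4931, 0.1398, 0.1123]
eef_rot: [2.054, 0.317, -2.051]
ft_force: [2.5, -9.3, 6.1]
gripper_width: 0.0139
```

Run:
```python
from h import *
s=telemetry.state();c=cam("wrist",s)
im,d=eyes.grab_frame("wrist")
p=np.load("jig.npy")
print({k:np.round(s[k],4) for k in('time_s','ft_force','gripper_width')}, wj(p,[s['tcp_pos']]),np.abs(s['qd']).max())
cv2.imwrite("pics/w4a.png",cv2.resize(im[62:117,240:315,::-1],None,fx=10,fy=10,interpolation=2))
```

```text
{'time_s': np.float64(20.35), 'ft_force': array([ 2.4796, -9.2877,  6.0945]), 'gripper_width': np.float64(0.0139)} [[1.98865430e-05 1.26829382e-01 1.12280185e-01]] 0.0014407606522642534
```

View pics/w4a.png

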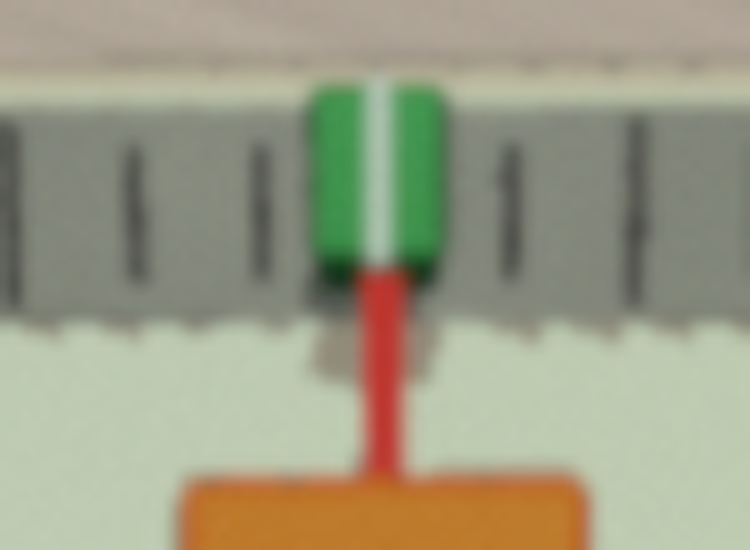

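The pointer (crop x≈384) is on the clip's white line (x≈378), about 0.4 mm off, and the arm is at rest. I'm handing in.

```bash
python3 -c "
from h import *
print(ticket.hand_in())
s=telemetry.state();print(s['time_s'],s['ft_force'],s['gripper_width'])"
```

```text
the job is handed in; nothing more can be done
None
the job is handed in; nothing more can be done
```

I clamped the salami with the crank, pulled the guard to the green clip, and handed the job in at about 20.4 s with the fingers still holding the guard on the mark.

- **Clamping:** I wound the crank about 4.7 rad clockwise with the guard shut. Resistance at the knob then rose from about 3 N to about 18 N, and I held it there for 0.6 s before letting go. That is above the 6 to 12 N given for a firm clamp. The pictures after that show the black pad down on the salami.
- **Guard:** I gripped the orange handle at 40 N and pulled it about 71 mm. The first stop was about 1.3 mm short in the wrist picture, so I moved it on by 1.2 mm.
- **Last checks:** The pointer was about 0.4 mm from the clip's white line. The fingers were closed on the 14 mm bar, the guard spring was pulling with about 9 to 10 N, and the arm was at rest. In the last scene picture the salami, jar, spool and tape looked unmoved.
- **Not checked:** The force between pad and salami can't be measured directly, so I judged it only from the knob force and the pictures. Reading the state after handing in was refused, so I have no reading from that last second. I did not look again at the brush, bowl or bottle, though the arm went nowhere near them at low height.

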